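# Lock the nuts on the curd press

### The arm

A 6-joint arm with a two-finger parallel gripper is mounted at the origin on the work surface. World frame = base frame: x ahead of the robot, y to its left, z up, the work surface at z = 0. Lengths are in m, angles in degrees, forces in N, time in s.
With the tool pointing down it reaches from about 0.25 to 0.725 m from the base axis. Payload 9.7 kg.
Tool frame: the origin (TCP) lies midway between the tips of the shut fingers; the grasp point (between the pads) lies 19 mm behind it (bot.pinch_z is the distance from the TCP to the grasp point, in m); z points along the fingers, y is the line along which they close (so a half turn about z gives the same grasp; the last joint's range is limited). The gripper opens to 85 mm and grips with 20 to 120 N. Pads are 22 mm wide; open, the fingers measure 114 mm over their backs; the gripper's body (76 mm by 85 mm) begins 54 mm behind the grasp point. The pads swing forward as they close: fully open they stand 13 mm farther back than shut.
Start: joints at [67.895, 4.979, 10.078, 95.1, 0, 90], TCP at [0.207, 0.51, 0.231] pointing down, gripper open.
Joint ranges: [-179.16, 179.16], [-48.56, 103.87], [-65.8, 70.77], [-126.05, 130.52], [-82.76, 87.17], [-180, 180]. Speed limits (degrees/s): [127.2, 127.2, 147.25, 180, 180, 180].

### API

Orientations are given as [roll, pitch, yaw] about the fixed x, y, z axes, in that order (R = Rz(yaw) Ry(pitch) Rx(roll)).
In Python, from workcell import sensors, camera, camera_params, ticket, bot gives the robot as it stands.
- The arm moves only by the shell command python3 -m jog 'ROWS' [FORCE]. ROWS is JSON, a list that holds one entry, the list of rows, each a list of 5 numbers: the shift along the world's x, y, z in units of 50 mm (1.0 is 50 mm), then the turn about the world's z in units of 5 degrees (1.0 is 5 degrees), then the opening, from 0 (shut) to 1 (fully open). In form: [[[tx, ty, tz, yaw, grip], ...]]. A call has 1 to 8 rows; each row shifts and turns the commanded pose from where the row before left it; what a row does not reach is not made up. A row lasts 1/10 s, in which the tool goes at most 50 mm and 8.59 degrees, less where a joint would pass 70% of its speed; a pose out of reach is approached as far as the arm can. A call is refused whole if a number of a shift passes 1 or a number of a turn 1, either way. A call with a gripper value outside its range is refused whole. The fingers move at their own pace and stop on an object; FORCE is the grip in N (left out, the last holds). Time passes only in rows, so rows that do not move let the fingers close. It gives the time, the measured TCP pose, the force, the opening and the grip force at its end, in the units of the state.
- sensors.get_obs(): the state, without advancing time (a new reading comes with each control period).
- camera(name): name is "scene" or "side" or "wrist"; returns the picture (480x640x3 uint8, blue, green, red); there is no depth.
- camera_params(name): a dict with "fx", "fy", "cx", "cy" (pixels), "T" (4x4, takes a point from camera to world coordinates); the wrist camera has in their place "tool_from_camera" (4x4, takes a point from camera to tool coordinates, whose origin is the TCP and whose axes are the flange's). Camera axes: x right, y down, z forward; pixel columns grow to the right and rows downward; lengths in m; the calibration is good to about 2 mm. A picture is of the moment at which its call begins: read the wrist's pose just before it. camera_params takes no time and is no camera call.
- ticket.job_done(): hands the job in; it is judged then, once.
The state is a dict: "time": time; "q": joint angles; "qd": joint speeds; "joint_efforts": joint torques, N m; "ee_pos": TCP position; "tcp_rot": TCP orientation; "wrist_force": force on the tool from outside, world axes, zero at the start; "torque": the same for the moment, N m; "opening": finger opening in m; "grasp_force": force on a finger pad.
Only numpy, scipy, OpenCV 4.12 (cv2) and the standard library are available. Lean on these libraries where they do the work, as an engineer would, in place of code of your own. Each camera call takes 0.05 s, during which the arm holds its last target. There are 200 camera calls.

### The job

The curd press is set: on each of its two rods the lower nut holds the crossbar down. On both rods run the upper nut down its thread (clockwise seen from above) and tighten it firmly, with a push of about 10 N on its arm, against the nut below so that the pair is locked, without shifting the lower nuts from their setting. Leave the bottle, jug, pan and lunchbox standing where they are.

Things in the scene. Friction and masses are not known exactly. Their poses are not given: they have to be found in the camera images.
- press: Oak curd press, fixed. Origin on the worktop under its centre, z up. Base 170 x 270 mm (x, y), white mould, crossbar 50 x 235 mm (x, y) with its top at z 136 mm. Two upright 16 mm threaded rods at y = +85 and -85 mm, x = 0, ending at z 213 mm. On each rod two stainless two-armed nuts back to back: lower one with arms low, upper one with arms high. Right-hand thread, 4 mm a turn.
- lock_left: Upper (lock) nut on the +y rod: hub 32 mm diameter, 24 mm high, thin rubber washer below; two opposite arms along its own y, 10 mm wide, 10 to 24 mm above its origin, reaching 70 mm from the axis, round ends 16 mm across. Origin: on the axis at its underside (z 162 mm when down). Turns with 2 N at an arm, stays where left; from first touch it winds on 25 to 50 degrees: 10 N at mid-arm is tight.
- lock_right: Upper (lock) nut on the -y rod, the same as lock_left.
- lock_left_turn (a joint): Turn of the +y rod's upper nut, rad, growing clockwise seen from above (running down); 0 where it just touches the lower nut, its arms then along the press's y axis. Starts between -9.5 and -3.5; the nut is 0.64 mm higher for each radian below 0. Firmly tight from about 0.5.
- lock_right_turn (a joint): The same for the -y rod's upper nut.
- set_left: Lower (setting) nut on the +y rod, like the upper one but arms low, 1 to 14 mm above its origin (on the axis at the hub's underside, z 138 mm), along its own y, at any angle. It bears on the crossbar under load; about 30 N at an arm shifts it, as must not happen.
- set_right: Lower (setting) nut on the -y rod, the same as set_left.
- set_left_tip (a point): Centre of one arm's round end on the lower nut of the +y rod, 62 mm from the axis.
- set_right_tip (a point): The same on the lower nut of the -y rod.
- bottle: Tall full green glass oil bottle, 74 mm diameter, 285 mm high, beside one end of the press. Origin: centre of its underside.
- jug: Glass measuring jug, 104 mm diameter at the rim, 188 mm high, handle reaching 95 mm from its axis along its own +y; beside one end of the press. Origin: centre of its underside.
- pan: Stainless milk pan, 140 mm diameter, 78 mm high, its handle reaching 224 mm from its axis along its own +y and rising to 89 mm, beyond the press. Origin: centre of its underside.
- lunchbox: Blue plastic lunchbox with four snap latches, 124 x 184 x 63 mm (x, y, z), on the robot's side of the press. Origin: centre of its underside.
Not all that is in view belongs to the job. What is meant by the jug is not blue or yellow, and is the larger of those in its own colour.

How it is judged (in metres and radians):
At the end, for the whole second after the job is handed in: Both upper nuts bear on the nuts below with over 30 N when let go (6 to 8 N pushed at mid-arm gives it), at rest; no lower nut's arm end has moved 10 mm; bottle and jug upright and within 20 mm, pan and lunchbox within 30 mm, of where they were; nothing touched (contact force between lock_left and set_left above 30 N and contact force between lock_right and set_right above 30 N and velocity of joint each of lock_left_turn, lock_right_turn below 0.1 rad/s and distance of each of set_left_tip, set_right_tip from where it was at the start of the episode below 0.01 m and distance of each of bottle, jug from where it was at the start of the episode below 0.02 m and angle between each of bottle, jug's own z axis and vertical below 0.1 rad and distance of each of pan, lunchbox from where it was at the start of the episode below 0.03 m).
It fails at once if a lower nut is turned from its setting (its arm end moved 10 mm) (distance of any of set_left_tip, set_right_tip from where it was at the start of the episode above 0.01 m).
It fails at once if the bottle or the jug is shoved (20 mm) or tipped (distance of any of bottle, jug from where it was at the start of the episode above 0.02 m or angle between any of bottle, jug's own z axis and vertical above 0.15 rad).
It fails at once if the pan or the lunchbox is shoved (30 mm) (distance of any of pan, lunchbox from where it was at the start of the episode above 0.03 m).
It also fails if it takes over 67 s, if anything falls off the work surface, if the arm or the gripper's body presses on something with over 40 N, if the wrist force passes 120 N, or if a joint passes its speed limit or range.

## Working session

There is one attempt and no reset: what is moved stays moved. The work goes in short steps, Python scripts to look and compute and a shell command to move; the robot and the scene stay as the last step left them, time stands still between calls to the robot, and variables do not carry over. Pictures are saved under pics/ and viewed, at most 10 in all, crops included, and the job is handed in when it is done.

```bash
mkdir -p pics; ls
python3 - <<'E'
from workcell import sensors,camera,camera_params,bot
import cv2,numpy as np
o=sensors.get_obs();print(o)
for n in("scene","side"):
    cv2.imwrite(f"pics/{n}0.png",camera(n));p=camera_params(n);print(n,p)
print(camera_params("wrist"))
E
```

```text
pics
{'time': 0.0, 'q': array([6.78956266e+01, 5.01099300e+00, 1.00348510e+01, 9.51000293e+01,
       1.16324172e-03, 9.00014061e+01]), 'qd': array([ 0.03584295, -0.04523551,  0.02203375, -0.02803947, -0.05000165,
       -0.06589559]), 'joint_efforts': array([-5.91660646e-04, -5.20397151e+01,  4.64793348e+01,  1.64804823e-02,
        5.53463997e-05, -3.18955102e-06]), 'ee_pos': array([0.20687008, 0.50936342, 0.23058766]), 'tcp_rot': array([-1.79923829e+02, -1.16137138e-03,  1.57894219e+02]), 'wrist_force': array([0.29886421, 0.55679485, 0.09291658]), 'torque': array([ 0.01223095, -0.02169003, -0.03217952]), 'grasp_force': 0.0, 'opening': 0.08558751328031816}
scene {'fx': 556.0689961864997, 'fy': 556.0689961864997, 'cx': 323.7899406767998, 'cy': 242.8852059480635, 'T': array([[ 1.22582842e-01,  8.37934297e-01, -5.31826626e-01,
         1.14858460e+00],
       [ 9.92457982e-01, -1.03078485e-01,  6.63474145e-02,
         5.32644221e-02],
       [ 7.74891067e-04, -5.35948635e-01, -8.44250236e-01,
         1.03809772e+00],
       [ 0.00000000e+00,  0.00000000e+00,  0.00000000e+00,
         1.00000000e+00]])}
side {'fx': 445.19094253527277, 'fy': 445.19094253527277, 'cx': 322.89797342750194, 'cy': 240.6681076796664, 'T': array([[ 0.9900639 , -0.10303708,  0.09569138,  0.49476452],
       [-0.14059205, -0.73845541,  0.65948273, -0.56193501],
       [ 0.00271264, -0.66638349, -0.74560424,  0.85561808],
       [ 0.        ,  0.        ,  0.        ,  1.        ]])}
{'fx': 334.50200218551527, 'fy': 334.50200218551527, 'cx': 313.80522539192646, 'cy': 238.36716856439745, 'tool_from_camera': array([[ 7.58180456e-04, -9.60032676e-01, -2.79886918e-01,
         7.03143200e-02],
       [ 9.99999349e-01,  4.89107774e-04,  1.03120403e-03,
         9.89261294e-04],
       [-8.53094696e-04, -2.79887518e-01,  9.60032421e-01,
        -1.43026021e-01],
       [ 0.00000000e+00,  0.00000000e+00,  0.00000000e+00,
         1.00000000e+00]])}
```

View pics/scene0.png

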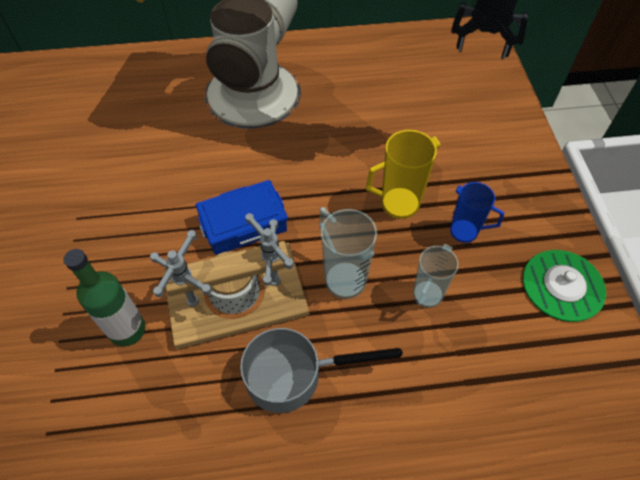

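View pics/side0.png

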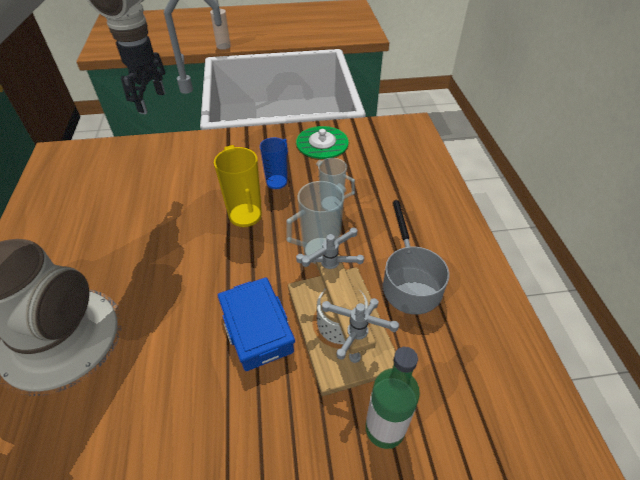

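The scene view shows the bottle (105,305) at the -y end and the glass jug (348,255) at the +y end. The pan is at (280,370), the lunchbox at (242,215), and the nuts at (178,268) and (268,240). There are two clear glass jugs, at (348,255) and (435,277), and the larger at (348,255) is the one meant. The crop below confirms this and gives detail on the nuts.

Run:
```python
import cv2,numpy as np
a=cv2.imread("pics/scene0.png")[195:355,140:460];b=cv2.imread("pics/side0.png")[170:400,280:460]
a=cv2.resize(a,(800,400),interpolation=cv2.INTER_CUBIC)
cv2.imwrite("pics/c1.png",a)
cv2.imwrite("pics/c2.png",cv2.resize(b,None,fx=2.6,fy=2.6,interpolation=cv2.INTER_CUBIC))
```

```text
(no output)
```

View pics/c1.png

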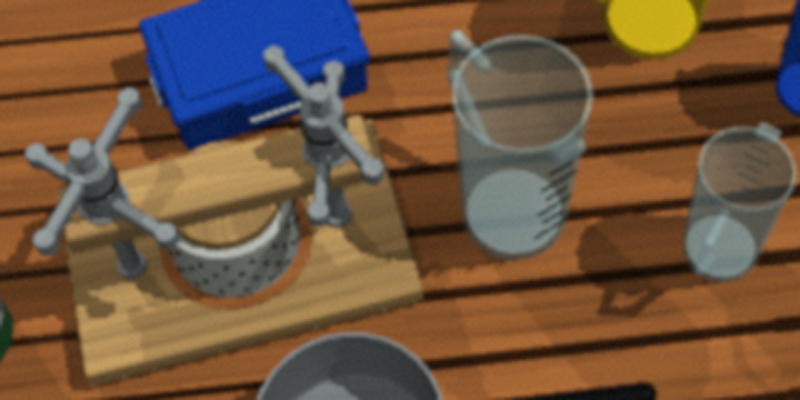

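View pics/c2.png

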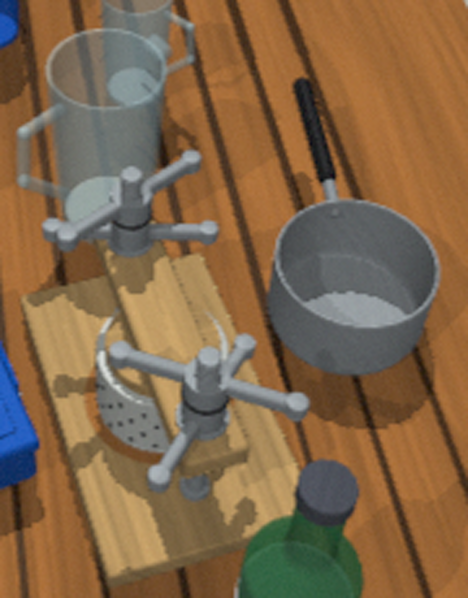

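```bash
cat > h.py <<'E'
import numpy as np, cv2
from workcell import camera_params
P={n:camera_params(n) for n in("scene","side")}
def ray(n,u,v):
    p=P[n];T=p["T"];d=T[:3,:3]@[(u-p["cx"])/p["fx"],(v-p["cy"])/p["fy"],1];return T[:3,3],d/np.linalg.norm(d)
def plane(n,u,v,z):
    o,d=ray(n,u,v);return o+d*(z-o[2])/d[2]
def tri(a,b):
    o1,d1=ray("scene",*a);o2,d2=ray("side",*b)
    s=np.linalg.lstsq(np.c_[d1,-d2],o2-o1,rcond=None)[0];p,q=o1+s[0]*d1,o2+s[1]*d2
    return (p+q)/2,np.linalg.norm(p-q)
E
python3 - <<'E'
from h import *
np.set_printoptions(precision=4,suppress=True)
S=lambda u,v:(140+u/2.5,195+v/2.5)
D=lambda u,v:(280+u/2.6,170+v/2.6)
for k,a,b in [("rodR",(83,144),(207,356)),("rodL",(319,90),(132,174)),
 ("upR-",(36,157),(121,358)),("upR+",(168,236),(297,405)),("loR a",(130,98),(243,347)),("loR b",(45,240),(160,475)),
 ("upL-a",(275,58),(65,233)),("upL-b",(275,58),(52,228)),("upL+",(372,168),(190,162)),("loL +",(320,212),(208,230)),("loL + x",(320,212),(65,233)),("loL -",(334,72),(190,162)),("x",(372,168),(208,230)),("x2",(334,72),(52,228)),("x3",(320,212),(52,228))]:
    print(k,*tri(S(*a),D(*b)))
print("rods on 213",plane("scene",*S(83,144),.213),plane("scene",*S(319,90),.213),plane("side",*D(207,356),.213),plane("side",*D(132,174),.213))
# jug rim scene centre ; bottle cap ; lunchbox corners
print("jug rim",plane("scene",*S(521,95),.188),"base",plane("scene",*S(512,213),.0), "handle",plane("scene",*S(462,42),.18))
print("bottle cap",plane("scene",76,260,.285),plane("side",405,360,.285))
print("lunch",[plane("scene",u,v,.063)[:2] for u,v in((198,205),(273,185),(285,211),(210,243))])
E
```

```text
rodR [ 0.6168 -0.1471  0.2087] 0.006532763929744993
rodL [0.5925 0.0199 0.2098] 0.006087239868139767
upR- [ 0.5857 -0.1634  0.2005] 0.06345872854016586
upR+ [ 0.6728 -0.1217  0.1267] 0.06105184687260848
loR a [ 0.6206 -0.1297  0.2285] 0.06533537065738558
loR b [ 0.6031 -0.1874  0.0921] 0.04369599048401116
upL-a [ 0.5391 -0.0105  0.1827] 0.0013008143038808703
upL-b [ 0.5333 -0.0078  0.1814] 0.008543832651084682
upL+ [0.6446 0.0517 0.1813] 0.0060243616681133205
loL + [0.6539 0.011  0.1431] 0.004996956115139214
loL + x [0.5773 0.0324 0.0843] 0.08662884832340406
loL - [0.6197 0.0192 0.2412] 0.04821459750883159
x [0.6411 0.0361 0.1409] 0.05309092108319155
x2 [0.531  0.0306 0.1426] 0.00459881673835844
x3 [0.5715 0.0347 0.0845] 0.09799872984144066
rods on 213 [ 0.6167 -0.1441  0.213 ] [0.5917 0.0218 0.213 ] [ 0.618  -0.1526  0.213 ] [0.5938 0.014  0.213 ]
jug rim [0.5973 0.1674 0.188 ] base [0.5931 0.1676 0.    ] handle [0.539  0.1312 0.18  ]
bottle cap [ 0.6582 -0.2783  0.285 ] [ 0.6496 -0.2928  0.285 ]
lunch [array([ 0.4043, -0.1291]), array([0.3692, 0.0365]), array([0.4433, 0.0569]), array([ 0.5058, -0.1046])]
```

Run:
```python
from h import *
np.set_printoptions(precision=4,suppress=True)
S=lambda u,v:(140+u/2.5,195+v/2.5)
D=lambda u,v:(280+u/2.6,170+v/2.6)
for a in((36,157),(168,236),(130,98),(45,240)):
  for b in((121,358),(297,405),(243,347),(160,475)):
    p,e=tri(S(*a),D(*b))
    if e<.02: 
        d=p[:2]-[.6175,-.148];print(a,b,p,e,"r",np.hypot(*d),"ang",np.degrees(np.arctan2(d[1],d[0])))
for p in((.5391,-.0105),(.6446,.0517)):
    d=np.array(p)-[.593,.018];print("L",np.hypot(*d),np.degrees(np.arctan2(d[1],d[0])))
```

```text
(36, 157) (243, 347) [ 0.6383 -0.1676  0.2393] 0.004165294868461492 r 0.02854515820970127 ang -43.273487445855224
(36, 157) (160, 475) [ 0.5805 -0.1962  0.1438] 0.0028033829262969737 r 0.06072197868909937 ang -127.50709088128703
(168, 236) (243, 347) [ 0.6583 -0.1001  0.14  ] 0.0047726232072371625 r 0.06295801662469884 ang 49.5762106705616
(168, 236) (160, 475) [ 0.5927 -0.1246  0.0131] 0.014288935984337111 r 0.03412889386614331 ang 136.63339129116414
(130, 98) (121, 358) [ 0.5627 -0.1209  0.1792] 0.008149334057303104 r 0.06113682974646436 ang 153.6808962601614
(45, 240) (297, 405) [ 0.6742 -0.1774  0.1823] 0.004930395160399303 r 0.0638894547867877 ang -27.37496190643538
L 0.06097097670203418 -152.13204126842874
L 0.06162994402074367 33.148584381094274
```

```bash
python3 -m jog '[[[0.1,-0.12,0.25,1,0.65],[0.2,-0.25,0.25,1,0.65],[0.2,-0.25,0.25,1,0.65],[0.2,-0.25,0.25,1,0.65],[0.2,-0.25,0.2,1,0.65],[0.2,-0.25,0.2,1,0.65],[0.2,-0.25,0,1,0.65],[0.2,-0.25,0,1,0.65]]]'
python3 -m jog '[[[0.2,-0.25,0,1,0.65],[0.2,-0.25,0,1,0.65],[0.2,-0.25,0,1,0.65],[0.2,-0.25,0,1,0.65],[0.2,-0.25,0,1,0.65],[0.2,-0.25,0,1,0.65],[0.2,-0.25,0,1,0.65],[0.2,-0.25,0,1,0.65]]]'
python3 -m jog '[[[0.2,-0.25,0,1,0.65],[0.2,-0.25,0,1,0.65],[0.2,-0.25,0,1,0.65],[0.2,-0.25,0,1,0.65],[0.2,-0.25,0,1,0.65],[0.2,-0.25,0,1,0.65],[0.2,-0.25,0,1,0.65],[0.2,-0.25,0,1,0.65]]]'
python3 -m jog '[[[0.2,-0.25,0,1,0.65],[0.2,-0.25,0,1,0.65],[0.2,-0.25,0,1,0.65],[0.2,-0.25,0,1,0.65],[0.2,-0.25,0,1,0.65],[0.2,-0.25,0,1,0.65],[0.2,-0.25,0,1,0.65],[0.2,-0.25,0,1,0.65]]]'
python3 -m jog '[[[0.2,-0.25,0,1,0.65],[0.2,-0.25,0,1,0.65],[0.2,-0.25,0,1,0.65],[0.2,-0.25,0,1,0.65],[0.2,-0.25,0,1,0.65],[0.1,-0.12,0,1,0.65],[0,0,0,0,0.65],[0,0,0,0,0.65]]]'
python3 - <<'E'
from workcell import sensors,camera
import cv2
o=sensors.get_obs();print(o)
cv2.imwrite("pics/w1.png",camera("wrist"))
E
```

```text
time: 0.9
ee_pos: [0.2824, 0.4156, 0.3013]
tcp_rot: [-180.0, -0.0, -161.9]
wrist_force: [0.1, 0.0, -0.8]
opening: 0.0554
grasp_force: 0.0
time: 1.7
ee_pos: [0.3622, 0.3155, 0.301]
tcp_rot: [180.0, -0.0, -121.9]
wrist_force: [0.3, 0.3, -0.2]
opening: 0.0553
grasp_force: 0.0
time: 2.5
ee_pos: [0.4423, 0.2155, 0.3009]
tcp_rot: [180.0, -0.0, -81.9]
wrist_force: [0.1, 0.2, 1.1]
opening: 0.0557
grasp_force: 0.0
time: 3.3
ee_pos: [0.5223, 0.1155, 0.3009]
tcp_rot: [180.0, 0.0, -41.9]
wrist_force: [-0.5, -1.8, 0.3]
opening: 0.0554
grasp_force: 0.0
time: 4.1
ee_pos: [0.5768, 0.0476, 0.3009]
tcp_rot: [180.0, 0.0, -12.3]
wrist_force: [0.1, 0.7, 0.0]
opening: 0.0553
grasp_force: 0.0
{'time': 4.1, 'q': array([ 4.71851160e+00,  1.15090247e+01,  2.52822873e+01,  1.03816783e+02,
        6.60618525e-03, -1.63015423e+02]), 'qd': array([ 0.50556781, -0.57781985, -0.16391145,  0.0090494 ,  0.01767588,
       -0.00501073]), 'joint_efforts': array([-5.88201284e-01, -5.68867171e+01,  4.48578286e+01, -5.33960306e-02,
       -2.87513126e-02, -2.23024674e-01]), 'ee_pos': array([0.57681641, 0.04764354, 0.30093129]), 'tcp_rot': array([ 1.79993605e+02,  4.35522003e-02, -1.22660704e+01]), 'wrist_force': array([0.11850267, 0.70987937, 0.00126746]), 'torque': array([-0.01259133, -0.00458854,  0.00862648]), 'grasp_force': 0.0, 'opening': 0.055256071631513755}
```

View pics/w1.png

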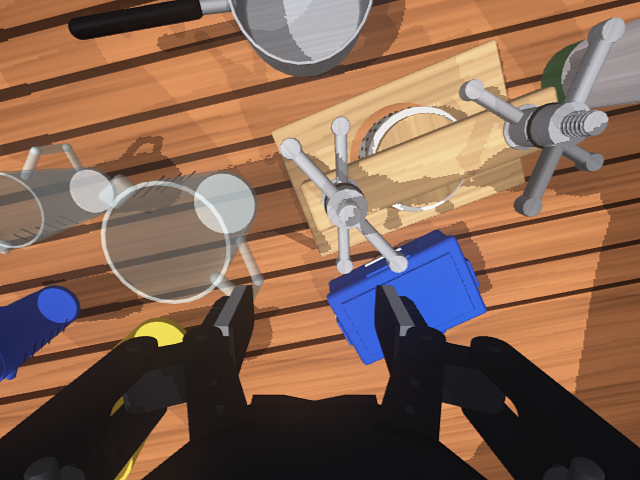

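Wrist view: the rod tops are at L (349,213) and R (598,120). The upper-arm tips are at L (291,148) and (399,264), and R (612,28) and (531,206). Both finger tips are clear.

```bash
cat >> h.py <<'E'
from scipy.spatial.transform import Rotation as R
def wplane(o,u,v,z):
    p=camera_params("wrist");M=R.from_euler("xyz",o["tcp_rot"],degrees=True).as_matrix();C=p["tool_from_camera"]
    d=M@C[:3,:3]@[(u-p["cx"])/p["fx"],(v-p["cy"])/p["fy"],1];c=o["ee_pos"]+M@C[:3,3]
    return c+d*(z-c[2])/d[2]
E
python3 - <<'E'
from h import *
from workcell import sensors
o=sensors.get_obs();L=wplane(o,348,213,.213);Rr=wplane(o,599,119,.213);print(L,Rr,np.hypot(*(L-Rr)[:2]))
for n,c,(u,v) in(("L",L,(291,148)),("L",L,(399,264)),("R",Rr,(612,28)),("R",Rr,(531,206))):
    d=(wplane(o,u,v,.186)-c)[:2];print(n,np.hypot(*d),np.degrees(np.arctan2(d[1],d[0])))
E
```

```text
[0.59464484 0.02030134 0.213     ] [ 0.62156339 -0.15086181  0.213     ] 0.17326694253672145
L 0.05992132168748583 31.127472382031716
L 0.06688202139947924 -148.75672777678747
R 0.061940768555584384 -27.59349719539184
R 0.06463499319653036 153.49686632975292
```

```bash
python3 -m jog '[[[0.09,-0.14,0,0.4,0.6],[0.09,-0.14,0,0.6,0.6],[0.08,-0.145,0,0.4,0.6],[0.085,-0.145,0,0,0.6],[0,0,-0.3,0,0.6],[0,0,-0.5,0,0.6],[0,0,-0.5,0,0.6],[0,0,-0.3,0,0.6]]]'
python3 -m jog '[[[0,0,-0.3,0,0.6],[0,0,-0.3,0,0.6],[0,0,-0.3,0,0.6],[0,0,-0.2,0,0.6],[0,0,-0.1,0,0.6],[0,0,0,0,0.6]]]'
```

```text
time: 4.95
ee_pos: [0.5936, 0.0192, 0.2193]
tcp_rot: [180.0, 0.1, -5.2]
wrist_force: [-0.5, -0.2, 0.6]
opening: 0.051
grasp_force: 0.0
time: 5.55
ee_pos: [0.594, 0.0192, 0.1609]
tcp_rot: [180.0, 0.0, -5.1]
wrist_force: [-0.9, 0.1, 0.4]
opening: 0.0509
grasp_force: 0.0
```

Clear of contact at depth. Now I'll turn clockwise (yaw negative).

```bash
python3 -m jog '[[[0,0,0,-0.5,0.6],[0,0,0,-1,0.6],[0,0,0,-1,0.6],[0,0,0,-1,0.6],[0,0,0,-1,0.6],[0,0,0,-1,0.6],[0,0,0,-1,0.6],[0,0,0,-1,0.6]]]'
python3 -c "
from workcell import sensors;o=sensors.get_obs();print(o['torque'],o['q'])"
python3 -m jog '[[[0,0,0,-1,0.6],[0,0,0,-1,0.6],[0,0,0,-1,0.6],[0,0,0,-1,0.6],[0,0,0,-1,0.6],[0,0,0,-1,0.6],[0,0,0,-1,0.6],[0,0,0,-1,0.6]]]'
python3 -c "
from workcell import sensors;o=sensors.get_obs();print(o['torque'],o['q'])"
```

```text
time: 6.35
ee_pos: [0.5944, 0.0191, 0.1622]
tcp_rot: [-180.0, -0.0, -42.8]
wrist_force: [-1.0, -1.4, -1.2]
opening: 0.0513
grasp_force: 1.5
[-0.1909975   0.06163329  0.08403981] [ 1.84110357e+00  1.02288951e+01  8.23553894e+00  8.79605488e+01
 -1.00079945e-02 -1.35329381e+02]
time: 7.15
ee_pos: [0.5944, 0.0184, 0.1619]
tcp_rot: [-180.0, -0.1, -82.9]
wrist_force: [-0.5, -2.9, -1.4]
opening: 0.051
grasp_force: 1.6
[-0.68977497  0.04158282  0.10135462] [ 1.80957758e+00  1.02420590e+01  8.22411066e+00  8.79525317e+01
 -7.11133326e-02 -9.53310842e+01]
```

```bash
cat > t.py <<'E'
from workcell import sensors
o=sensors.get_obs();print('Tz',o['torque'].round(2),'q6',o['q'][5].round(1))
E
J='python3 t.py'
python3 -m jog '[[[0,0,0,-1,0.6],[0,0,0,-1,0.6],[0,0,0,-1,0.6],[0,0,0,-1,0.6],[0,0,0,-1,0.6],[0,0,0,-1,0.6],[0,0,0,-1,0.6],[0,0,0,-1,0.6]]]'; $J
python3 -m jog '[[[0,0,0,-1,0.6],[0,0,0,-1,0.6],[0,0,0,-1,0.6],[0,0,0,-1,0.6],[0,0,0,-1,0.6],[0,0,0,-1,0.6],[0,0,0,-1,0.6],[0,0,0,-1,0.6]]]'; $J
python3 -m jog '[[[0,0,0,-1,0.6],[0,0,0,-1,0.6],[0,0,0,-1,0.6],[0,0,0,-1,0.6],[0,0,0,-1,0.6],[0,0,0,-1,0.6],[0,0,0,-1,0.6],[0,0,0,-1,0.6]]]'; $J
python3 -m jog '[[[0,0,0,-1,0.6],[0,0,0,-1,0.6],[0,0,0,-1,0.6],[0,0,0,-1,0.6],[0,0,0,-1,0.6],[0,0,0,-1,0.6],[0,0,0,-1,0.6],[0,0,0,-1,0.6]]]'; $J
python3 -m jog '[[[0,0,0,-1,0.6],[0,0,0,-1,0.6],[0,0,0,-1,0.6],[0,0,0,-1,0.6],[0,0,0,-1,0.6],[0,0,0,-1,0.6],[0,0,0,-1,0.6],[0,0,0,-1,0.6]]]'; $J
```

```text
time: 7.95
ee_pos: [0.5941, 0.0186, 0.162]
tcp_rot: [-180.0, -0.0, -122.9]
wrist_force: [-2.1, -3.9, -1.1]
opening: 0.0511
grasp_force: 1.5
Tz [-0.51  0.34  0.03] q6 -55.3
time: 8.75
ee_pos: [0.5939, 0.0189, 0.1619]
tcp_rot: [-180.0, -0.0, -162.8]
wrist_force: [-3.3, -0.8, -0.8]
opening: 0.0513
grasp_force: 1.4
Tz [-0.2   0.63  0.04] q6 -15.3
time: 9.55
ee_pos: [0.5939, 0.0193, 0.1619]
tcp_rot: [180.0, -0.0, 157.2]
wrist_force: [-3.8, 1.9, -0.2]
opening: 0.0514
grasp_force: 1.3
Tz [0.23 0.55 0.03] q6 24.7
time: 10.35
ee_pos: [0.5942, 0.0185, 0.1617]
tcp_rot: [-180.0, 0.1, 117.1]
wrist_force: [-0.1, -3.4, -3.0]
opening: 0.0514
grasp_force: 1.8
Tz [-0.68  0.1   0.14] q6 64.7
time: 11.15
ee_pos: [0.5942, 0.0185, 0.1619]
tcp_rot: [180.0, 0.1, 77.1]
wrist_force: [-1.6, -3.7, -1.5]
opening: 0.0509
grasp_force: 1.5
Tz [-0.65  0.24  0.09] q6 104.7
```

```bash
J='python3 t.py'
python3 -m jog '[[[0,0,0,-1,0.6],[0,0,0,-1,0.6],[0,0,0,-1,0.6],[0,0,0,-1,0.6],[0,0,0,-1,0.6],[0,0,0,-1,0.6]]]'; $J
python3 -m jog '[[[0,0,0,-1,0.6],[0,0,0,-1,0.6],[0,0,0,-1,0.6]]]'; $J
python3 -m jog '[[[0,0,0,-1,0.6],[0,0,0,-1,0.6],[0,0,0,-1,0.6]]]'; $J
```

```text
time: 11.75
ee_pos: [0.594, 0.0186, 0.162]
tcp_rot: [180.0, 0.0, 47.1]
wrist_force: [-2.2, -2.5, -0.5]
opening: 0.0514
grasp_force: 1.4
Tz [-0.45  0.51  0.07] q6 134.7
time: 12.05
ee_pos: [0.5939, 0.0188, 0.1619]
tcp_rot: [180.0, 0.0, 32.2]
wrist_force: [-2.5, -1.5, 0.2]
opening: 0.0512
grasp_force: 1.4
Tz [-0.31  0.59  0.06] q6 149.7
time: 12.35
ee_pos: [0.5939, 0.0189, 0.1619]
tcp_rot: [180.0, 0.0, 17.2]
wrist_force: [-3.2, -1.7, -1.0]
opening: 0.0513
grasp_force: 1.3
Tz [-0.16  0.58  0.07] q6 164.7
```

```bash
J='python3 t.py'
python3 -m jog '[[[0,0,0,1,0.6],[0,0,0,1,0.6],[0,0,0.4,1,0.6],[0,0,0.5,1,0.6],[0,0,0,1,0.6],[0,0,0,1,0.6],[0,0,0,1,0.6],[0,0,0,1,0.6]]]' >/dev/null
python3 -m jog '[[[0,0,0,1,0.6],[0,0,0,1,0.6],[0,0,0,1,0.6],[0,0,0,1,0.6],[0,0,0,1,0.6],[0,0,0,1,0.6],[0,0,0,1,0.6],[0,0,0,1,0.6]]]'>/dev/null
python3 -m jog '[[[0,0,0,1,0.6],[0,0,0,1,0.6],[0,0,0,1,0.6],[0,0,0,1,0.6],[0,0,0,1,0.6],[0,0,0,1,0.6],[0,0,0,1,0.6],[0,0,0,1,0.6]]]'>/dev/null
python3 -m jog '[[[0,0,0,1,0.6],[0,0,0,1,0.6],[0,0,0,1,0.6],[0,0,0,1,0.6],[0,0,0,1,0.6],[0,0,0,1,0.6],[0,0,0,1,0.6],[0,0,0,1,0.6]]]'>/dev/null
python3 -m jog '[[[0,0,0,1,0.6],[0,0,0,1,0.6],[0,0,0,1,0.6],[0,0,0,1,0.6],[0,0,0,1,0.6],[0,0,0,1,0.6],[0,0,0,1,0.6],[0,0,0,1,0.6]]]'; $J
python3 -c "
from workcell import camera;import cv2
cv2.imwrite('pics/s2.png',cv2.resize(camera('scene')[195:355,140:460],(800,400)))"
```

```text
time: 16.35
ee_pos: [0.5945, 0.0191, 0.2073]
tcp_rot: [-180.0, 0.1, -142.4]
wrist_force: [0.3, 0.2, 0.2]
opening: 0.051
grasp_force: 0.0
Tz [0.   0.08 0.01] q6 -35.7
```

View pics/s2.png

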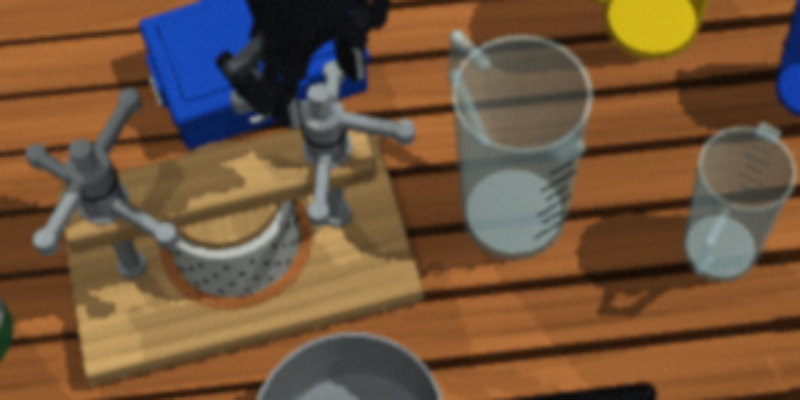

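The upper nut's arm tip is now at (405,130), pointing nearly along y, and the lower arm is unmoved at (320,212). The bottle and jug haven't moved. I'll re-enter and continue.

```bash
J='python3 t.py'
python3 -m jog '[[[0,0,-0.4,0,0.6],[0,0,-0.4,0,0.6],[0,0,-0.12,0,0.6],[0,0,0,-1,0.6],[0,0,0,-1,0.6],[0,0,0,-1,0.6],[0,0,0,-1,0.6],[0,0,0,-1,0.6]]]'; $J
python3 -m jog '[[[0,0,0,-1,0.6],[0,0,0,-1,0.6],[0,0,0,-1,0.6],[0,0,0,-1,0.6],[0,0,0,-1,0.6],[0,0,0,-1,0.6],[0,0,0,-1,0.6],[0,0,0,-1,0.6]]]'; $J
python3 -m jog '[[[0,0,0,-1,0.6],[0,0,0,-1,0.6],[0,0,0,-1,0.6],[0,0,0,-1,0.6],[0,0,0,-1,0.6],[0,0,0,-1,0.6],[0,0,0,-1,0.6],[0,0,0,-1,0.6]]]'; $J
python3 -m jog '[[[0,0,0,-1,0.6],[0,0,0,-1,0.6],[0,0,0,-1,0.6],[0,0,0,-1,0.6],[0,0,0,-1,0.6],[0,0,0,-1,0.6],[0,0,0,-1,0.6],[0,0,0,-1,0.6]]]'; $J
```

```text
time: 17.2
ee_pos: [0.594, 0.0191, 0.1614]
tcp_rot: [-180.0, 0.0, -167.9]
wrist_force: [-2.7, -0.6, -0.0]
opening: 0.0512
grasp_force: 1.3
Tz [-0.12  0.58  0.06] q6 -10.3
time: 18.0
ee_pos: [0.5939, 0.0193, 0.1611]
tcp_rot: [180.0, -0.0, 152.1]
wrist_force: [-3.3, 1.2, -1.7]
opening: 0.0512
grasp_force: 1.3
Tz [0.21 0.52 0.07] q6 29.7
time: 18.8
ee_pos: [0.5941, 0.0185, 0.1609]
tcp_rot: [-180.0, 0.1, 112.1]
wrist_force: [-1.8, -3.3, -2.7]
opening: 0.0509
grasp_force: 1.8
Tz [-0.65  0.17  0.12] q6 69.7
time: 19.6
ee_pos: [0.5942, 0.0185, 0.1611]
tcp_rot: [180.0, 0.1, 72.1]
wrist_force: [-1.7, -4.2, -1.1]
opening: 0.0512
grasp_force: 1.5
Tz [-0.61  0.26  0.11] q6 109.7
```

```bash
J='python3 t.py'
python3 -m jog '[[[0,0,0,-1,0.6],[0,0,0,-1,0.6],[0,0,0,-1,0.6],[0,0,0,-1,0.6],[0,0,0,-1,0.6],[0,0,0,-1,0.6]]]'; $J
python3 -m jog '[[[0,0,0,-0.8,0.6],[0,0,0,-0.8,0.6]]]'; $J
python3 -m jog '[[[0,0,0,-0.8,0.6],[0,0,0,-0.8,0.6]]]'; $J
```

```text
time: 20.2
ee_pos: [0.5939, 0.0186, 0.1611]
tcp_rot: [180.0, 0.1, 42.1]
wrist_force: [-3.0, -3.1, -0.1]
opening: 0.0511
grasp_force: 2.0
Tz [-0.61  0.75  0.07] q6 139.7
time: 20.4
ee_pos: [0.5934, 0.0184, 0.161]
tcp_rot: [180.0, 0.1, 34.1]
wrist_force: [-5.8, -3.8, 0.9]
opening: 0.0512
grasp_force: 3.1
Tz [-0.72  1.21  0.21] q6 147.7
time: 20.6
ee_pos: [0.5929, 0.0182, 0.161]
tcp_rot: [180.0, 0.2, 26.1]
wrist_force: [-9.1, -4.8, 0.9]
opening: 0.0513
grasp_force: 4.1
Tz [-0.96  1.77  0.29] q6 155.7
```

```bash
J='python3 t.py'
python3 -m jog '[[[0,0,0,-0.6,0.6],[0,0,0,-0.6,0.6]]]'; $J
python3 -m jog '[[[0,0,0,-0.6,0.6],[0,0,0,0,0.6]]]'; $J
```

```text
time: 20.8
ee_pos: [0.5925, 0.0183, 0.1609]
tcp_rot: [180.0, 0.2, 20.2]
wrist_force: [-10.5, -4.4, 1.8]
opening: 0.0513
grasp_force: 4.8
Tz [-0.81  2.14  0.28] q6 161.6
time: 21.0
ee_pos: [0.5924, 0.0185, 0.1609]
tcp_rot: [180.0, 0.2, 17.2]
wrist_force: [-9.9, -3.6, 0.7]
opening: 0.0514
grasp_force: 4.4
Tz [-0.63  1.95  0.29] q6 164.6
```

```bash
J='python3 t.py'
python3 -m jog '[[[0,0,0,-0.6,0.6],[0,0,0,-0.6,0.6]]]'; $J
python3 -m jog '[[[0,0,0,-0.6,0.6],[0,0,0,-0.6,0.6],[0,0,0,0,0.6]]]'; $J
```

```text
time: 21.2
ee_pos: [0.5922, 0.0185, 0.1608]
tcp_rot: [180.0, 0.2, 11.2]
wrist_force: [-11.6, -3.4, 1.5]
opening: 0.0514
grasp_force: 6.1
Tz [-0.62  2.29  0.39] q6 170.6
time: 21.5
ee_pos: [0.5923, 0.0187, 0.1608]
tcp_rot: [180.0, 0.2, 5.2]
wrist_force: [-10.6, -1.1, 0.6]
opening: 0.0512
grasp_force: 4.7
Tz [-0.36  2.01  0.3 ] q6 176.6
```

```bash
J='python3 t.py'
python3 -m jog '[[[0.02,0,0,0,0.6],[0.02,0,0,0,0.6]]]'; $J
python3 -m jog '[[[0.02,0,0,0,0.6],[0.02,0,0,0,0.6]]]'; $J
```

```text
time: 21.7
ee_pos: [0.5933, 0.0189, 0.1606]
tcp_rot: [-180.0, 0.3, 5.3]
wrist_force: [-15.9, 1.2, 1.0]
opening: 0.0511
grasp_force: 7.1
Tz [0.31 3.03 0.43] q6 176.5
time: 21.9
ee_pos: [0.5952, 0.0192, 0.1604]
tcp_rot: [-180.0, 0.4, 5.4]
wrist_force: [-16.2, -0.2, -0.3]
opening: 0.0513
grasp_force: 7.1
Tz [-0.15  3.29  0.44] q6 176.5
```

```bash
J='python3 t.py'
python3 -m jog '[[[-0.04,0,0,1,0.6],[-0.04,0,0,1,0.6],[0,0,0.2,1,0.6],[0,0,0.4,1,0.6],[0,0,0.4,1,0.6],[0,0,0.4,1,0.6],[0,0,0.4,1,0.6],[0,0,0,1,0.6]]]'
python3 -m jog '[[[0.03,-0.14,0,1,0.6],[0.03,-0.14,0,1,0.6],[0.03,-0.14,0,1,0.6],[0.03,-0.14,0,1,0.6],[0.03,-0.14,0,1,0.6],[0.03,-0.14,0,1,0.6],[0.03,-0.14,0,1,0.6],[0.03,-0.14,0,1,0.6]]]'>/dev/null
python3 -m jog '[[[0.02,-0.14,0,1,0.6],[0.02,-0.14,0,1,0.6],[0.02,-0.14,0,1,0.6],[0.02,-0.14,0,1,0.6],[0.02,-0.14,0,1,0.6],[0.02,-0.14,0,1,0.6],[0.02,-0.14,0,1,0.6],[0.02,-0.14,0,1,0.6]]]'>/dev/null
python3 -m jog '[[[0.01,-0.14,0,1,0.6],[0.01,-0.14,0,1,0.6],[0.01,-0.14,0,1,0.6],[0.01,-0.14,0,1,0.6],[0.01,-0.14,0,1,0.6],[0.01,-0.14,0,1,0.6],[0.01,-0.14,0,1,0.6],[0.01,-0.14,0,1,0.6]]]'
python3 -m jog '[[[0,0,0,1,0.6],[0,0,0,1,0.6],[0,0,0,1,0.6],[0,0,0,1,0.6],[0,0,0,1,0.6],[0,0,0,1,0.6],[0,0,0,1,0.6],[0,0,0,1,0.6]]]'>/dev/null
python3 -m jog '[[[0,0,0,1,0.6],[0,0,0,1,0.6],[0,0,0,1,0.6],[0,0,0,1,0.6],[0,0,0,1,0.6],[0,0,0,1,0.6],[0,0,0,1,0.6],[0,0,0,1,0.6]]]'>/dev/null
python3 -m jog '[[[0,0,0,1,0.6],[0,0,0,1,0.6],[0,0,0,1,0.6],[0,0,0,1,0.6],[0,0,0,1,0.6],[0,0,0,1,0.6],[0,0,0,1,0.6],[0,0,0,1,0.6]]]'; $J
python3 -c "
from workcell import camera,sensors;import cv2
print(sensors.get_obs()['ee_pos'])
cv2.imwrite('pics/w2.png',camera('wrist'))
cv2.imwrite('pics/s3.png',cv2.resize(camera('side')[170:400,280:460],None,fx=2.6,fy=2.6))"
```

```text
time: 22.7
ee_pos: [0.5951, 0.0191, 0.2546]
tcp_rot: [179.8, -0.2, 45.5]
wrist_force: [0.4, -0.1, -0.5]
opening: 0.0514
grasp_force: 0.0
time: 25.1
ee_pos: [0.6183, -0.1492, 0.2515]
tcp_rot: [180.0, 0.1, 165.5]
wrist_force: [-0.6, 0.3, 0.8]
opening: 0.0514
grasp_force: 0.0
time: 27.5
ee_pos: [0.6183, -0.1489, 0.2514]
tcp_rot: [-179.9, -0.0, -74.5]
wrist_force: [-0.4, -0.1, 0.4]
opening: 0.0509
grasp_force: 0.0
Tz [-0.05 -0.05  0.05] q6 -119.1
[ 0.61833124 -0.14891372  0.25143985]
```

View pics/w2.png

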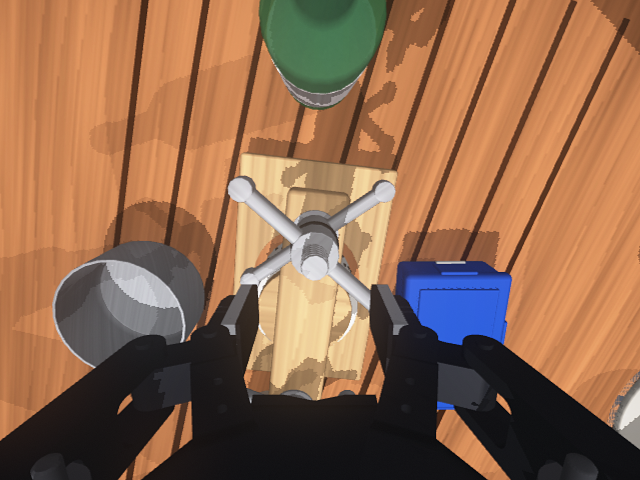

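Wrist view over R: the rod top is at (315,266), the upper-arm end at (240,187), and the lower-arm ends at (385,190) and (250,278).

Run:
```python
from h import *
from workcell import sensors
o=sensors.get_obs();c=wplane(o,315,267,.213);d=(wplane(o,240,187,.186)-c)[:2]
print(c,o["ee_pos"],np.hypot(*d),np.degrees(np.arctan2(d[1],d[0])))
```

```text
[ 0.61919841 -0.14937744  0.213     ] [ 0.61834175 -0.14894479  0.25137626] 0.06314922486441728 -27.02768194465202
```

```bash
J='python3 t.py'
python3 -m jog '[[[0.015,-0.01,0,1,0.6],[0,0,-0.3,1,0.6],[0,0,-0.4,0,0.6],[0,0,-0.4,0,0.6],[0,0,-0.4,0,0.6],[0,0,-0.3,0,0.6],[0,0,0,0,0.6]]]'; $J
python3 -m jog '[[[0,0,0,-0.5,0.6],[0,0,0,-1,0.6],[0,0,0,-1,0.6],[0,0,0,-1,0.6],[0,0,0,-1,0.6],[0,0,0,-1,0.6],[0,0,0,-1,0.6],[0,0,0,-1,0.6]]]'; $J
```

```text
time: 28.3
ee_pos: [0.6182, -0.1492, 0.1586]
tcp_rot: [179.9, 0.1, -64.8]
wrist_force: [-0.0, -0.5, 0.5]
opening: 0.0512
grasp_force: 0.0
Tz [-0.02  0.    0.06] q6 -128.8
time: 29.1
ee_pos: [0.6191, -0.1501, 0.1619]
tcp_rot: [-179.9, -0.1, -102.5]
wrist_force: [-1.5, -3.0, -1.1]
opening: 0.0513
grasp_force: 1.5
Tz [-0.59  0.22  0.11] q6 -91.1
```

View pics/s3.png

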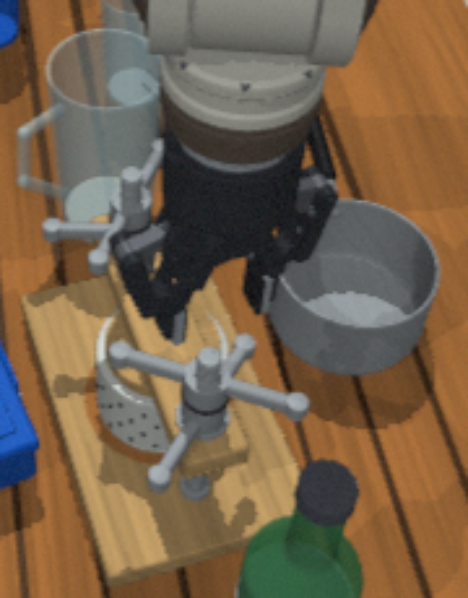

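In the side view the left nut's lower arm is unmoved at (50,228), and its upper arm now lies at (98,257)–(158,150). The bottle and pan are undisturbed. I'll continue with R.

```bash
J='python3 t.py'
python3 -m jog '[[[0,0,0,-1,0.6],[0,0,0,-1,0.6],[0,0,0,-1,0.6],[0,0,0,-1,0.6],[0,0,0,-1,0.6],[0,0,0,-1,0.6],[0,0,0,-1,0.6],[0,0,0,-1,0.6]]]'; $J
python3 -m jog '[[[0,0,0,-1,0.6],[0,0,0,-1,0.6],[0,0,0,-1,0.6],[0,0,0,-1,0.6],[0,0,0,-1,0.6],[0,0,0,-1,0.6],[0,0,0,-1,0.6],[0,0,0,-1,0.6]]]'; $J
python3 -m jog '[[[0,0,0,-1,0.6],[0,0,0,-1,0.6],[0,0,0,-1,0.6],[0,0,0,-1,0.6],[0,0,0,-1,0.6],[0,0,0,-1,0.6],[0,0,0,-1,0.6],[0,0,0,-1,0.6]]]'; $J
python3 -m jog '[[[0,0,0,-1,0.6],[0,0,0,-1,0.6],[0,0,0,-1,0.6],[0,0,0,-1,0.6],[0,0,0,-1,0.6],[0,0,0,-1,0.6],[0,0,0,-1,0.6],[0,0,0,-1,0.6]]]'; $J
python3 -m jog '[[[0,0,0,-1,0.6],[0,0,0,-1,0.6],[0,0,0,-1,0.6],[0,0,0,-1,0.6],[0,0,0,-1,0.6],[0,0,0,-1,0.6],[0,0,0,-1,0.6],[0,0,0,-1,0.6]]]'; $J
```

```text
time: 29.9
ee_pos: [0.6188, -0.15, 0.1616]
tcp_rot: [-179.9, -0.0, -142.5]
wrist_force: [-1.8, -1.6, -1.1]
opening: 0.0515
grasp_force: 1.4
Tz [-0.46  0.44  0.08] q6 -51.1
time: 30.7
ee_pos: [0.6186, -0.1495, 0.1615]
tcp_rot: [-180.0, -0.0, 177.6]
wrist_force: [-3.5, 0.1, -2.0]
opening: 0.0511
grasp_force: 1.4
Tz [-0.02  0.68  0.08] q6 -11.1
time: 31.5
ee_pos: [0.619, -0.1494, 0.1615]
tcp_rot: [180.0, 0.0, 137.6]
wrist_force: [-1.6, -0.3, -1.5]
opening: 0.0511
grasp_force: 1.6
Tz [0.03 0.28 0.08] q6 28.9
time: 32.3
ee_pos: [0.619, -0.1498, 0.1615]
tcp_rot: [180.0, 0.0, 97.5]
wrist_force: [-1.1, -2.5, -2.4]
opening: 0.0512
grasp_force: 1.6
Tz [-0.41  0.15  0.15] q6 68.9
time: 33.1
ee_pos: [0.6188, -0.15, 0.1615]
tcp_rot: [180.0, 0.0, 57.5]
wrist_force: [-2.7, -1.7, -2.1]
opening: 0.0518
grasp_force: 1.5
Tz [-0.47  0.4   0.08] q6 108.9
```

```bash
J='python3 t.py'
python3 -m jog '[[[0,0,0,-1,0.6],[0,0,0,-1,0.6],[0,0,0,-1,0.6],[0,0,0,-1,0.6]]]'; $J
python3 -m jog '[[[0,0,0,-0.8,0.6],[0,0,0,-0.8,0.6]]]'; $J
python3 -m jog '[[[0,0,0,-0.8,0.6],[0,0,0,-0.8,0.6]]]'; $J
```

```text
time: 33.5
ee_pos: [0.6187, -0.1498, 0.1615]
tcp_rot: [180.0, 0.0, 37.5]
wrist_force: [-2.3, -1.8, -0.8]
opening: 0.0511
grasp_force: 1.5
Tz [-0.31  0.51  0.04] q6 128.9
time: 33.7
ee_pos: [0.6187, -0.1498, 0.1615]
tcp_rot: [180.0, 0.0, 29.6]
wrist_force: [-3.0, -1.6, -0.3]
opening: 0.0507
grasp_force: 1.4
Tz [-0.26  0.59  0.11] q6 136.8
time: 33.9
ee_pos: [0.6187, -0.1497, 0.1615]
tcp_rot: [180.0, 0.0, 21.6]
wrist_force: [-3.4, -1.0, -1.9]
opening: 0.0514
grasp_force: 1.4
Tz [-0.24  0.62  0.04] q6 144.8
```

```bash
J='python3 t.py'
python3 -m jog '[[[0,0,0,1,0.6],[0,0,0,1,0.6],[0,0,0.4,1,0.6],[0,0,0.5,1,0.6],[0,0,0,1,0.6],[0,0,0,1,0.6],[0,0,0,1,0.6],[0,0,0,1,0.6]]]' >/dev/null
python3 -m jog '[[[0,0,0,1,0.6],[0,0,0,1,0.6],[0,0,0,1,0.6],[0,0,0,1,0.6],[0,0,0,1,0.6],[0,0,0,1,0.6],[0,0,0,1,0.6],[0,0,0,1,0.6]]]'>/dev/null
python3 -m jog '[[[0,0,0,1,0.6],[0,0,0,1,0.6],[0,0,0,1,0.6],[0,0,0,1,0.6],[0,0,0,1,0.6],[0,0,0,1,0.6],[0,0,0,1,0.6],[0,0,0,1,0.6]]]'>/dev/null
python3 -m jog '[[[0,0,0,1,0.6],[0,0,0,1,0.6],[0,0,0,1,0.6],[0,0,0,1,0.6],[0,0,0,1,0.6],[0,0,0,1,0.6],[0,0,0,1,0.6],[0,0,0,1,0.6]]]'>/dev/null
python3 -m jog '[[[0,0,0,1,0.6],[0,0,0,1,0.6],[0,0,0,1,0.6],[0,0,0,1,0.6],[0,0,0,1,0.6],[0,0,0,1,0.6],[0,0,0,1,0.6],[0,0,0,1,0.6]]]'; $J
python3 -m jog '[[[0,0,-0.4,0,0.6],[0,0,-0.4,0,0.6],[0,0,-0.12,0,0.6],[0,0,0,0,0.6]]]'; $J
```

```text
time: 37.9
ee_pos: [0.6193, -0.1495, 0.207]
tcp_rot: [-179.9, 0.1, -138.0]
wrist_force: [0.3, -0.6, -0.5]
opening: 0.0508
grasp_force: 0.0
Tz [0.01 0.   0.04] q6 -55.5
time: 38.3
ee_pos: [0.6188, -0.1494, 0.1595]
tcp_rot: [180.0, -0.0, -138.2]
wrist_force: [0.9, 0.1, 1.0]
opening: 0.051
grasp_force: 0.0
Tz [-0.01  0.03  0.02] q6 -55.4
```

```bash
J='python3 t.py'
python3 -m jog '[[[0,0,0,-1,0.6],[0,0,0,-1,0.6],[0,0,0,-1,0.6],[0,0,0,-1,0.6],[0,0,0,-1,0.6],[0,0,0,-1,0.6],[0,0,0,-1,0.6],[0,0,0,-1,0.6]]]'; $J
python3 -m jog '[[[0,0,0,-1,0.6],[0,0,0,-1,0.6],[0,0,0,-1,0.6],[0,0,0,-1,0.6],[0,0,0,-1,0.6],[0,0,0,-1,0.6],[0,0,0,-1,0.6],[0,0,0,-1,0.6]]]'; $J
python3 -m jog '[[[0,0,0,-1,0.6],[0,0,0,-1,0.6],[0,0,0,-1,0.6],[0,0,0,-1,0.6],[0,0,0,-1,0.6],[0,0,0,-1,0.6],[0,0,0,-1,0.6],[0,0,0,-1,0.6]]]'; $J
python3 -m jog '[[[0,0,0,-1,0.6],[0,0,0,-1,0.6],[0,0,0,-1,0.6],[0,0,0,-1,0.6],[0,0,0,-1,0.6],[0,0,0,-1,0.6],[0,0,0,-1,0.6],[0,0,0,-1,0.6]]]'; $J
python3 -m jog '[[[0,0,0,-1,0.6],[0,0,0,-1,0.6],[0,0,0,-1,0.6],[0,0,0,-1,0.6]]]'; $J
```

```text
time: 39.1
ee_pos: [0.6189, -0.1496, 0.1611]
tcp_rot: [-180.0, 0.0, -178.4]
wrist_force: [-2.5, -0.2, -0.6]
opening: 0.0514
grasp_force: 1.4
Tz [0.01 0.62 0.07] q6 -15.2
time: 39.9
ee_pos: [0.619, -0.1494, 0.1609]
tcp_rot: [180.0, 0.0, 141.6]
wrist_force: [-2.8, 0.2, -1.8]
opening: 0.0513
grasp_force: 1.5
Tz [0.12 0.33 0.09] q6 24.8
time: 40.7
ee_pos: [0.6191, -0.1498, 0.1608]
tcp_rot: [180.0, 0.1, 101.6]
wrist_force: [-0.9, -2.1, -2.5]
opening: 0.0512
grasp_force: 1.6
Tz [-0.33  0.19  0.15] q6 64.8
time: 41.5
ee_pos: [0.6189, -0.15, 0.1608]
tcp_rot: [180.0, 0.0, 61.6]
wrist_force: [-1.7, -2.8, -1.9]
opening: 0.0514
grasp_force: 1.5
Tz [-0.47  0.46  0.07] q6 104.8
time: 41.9
ee_pos: [0.6188, -0.1499, 0.1608]
tcp_rot: [179.9, 0.0, 41.6]
wrist_force: [-2.5, -2.1, -2.4]
opening: 0.0507
grasp_force: 1.6
Tz [-0.46  0.56  0.11] q6 124.8
```

```bash
J='python3 t.py'
python3 -m jog '[[[0,0,0,-0.8,0.6],[0,0,0,-0.8,0.6],[0,0,0,-0.8,0.6]]]'; $J
python3 -m jog '[[[0,0,0,-0.8,0.6],[0,0,0,-0.8,0.6]]]'; $J
python3 -m jog '[[[0,0,0,-0.8,0.6],[0,0,0,-0.8,0.6]]]'; $J
```

```text
time: 42.2
ee_pos: [0.6184, -0.15, 0.1608]
tcp_rot: [180.0, 0.1, 29.7]
wrist_force: [-4.4, -2.5, -1.1]
opening: 0.0515
grasp_force: 3.4
Tz [-0.52  0.95  0.18] q6 136.7
time: 42.4
ee_pos: [0.6183, -0.15, 0.1607]
tcp_rot: [180.0, 0.1, 21.7]
wrist_force: [-5.5, -1.8, -1.3]
opening: 0.0511
grasp_force: 4.6
Tz [-0.52  1.    0.25] q6 144.7
time: 42.6
ee_pos: [0.6183, -0.15, 0.1606]
tcp_rot: [179.9, 0.1, 13.7]
wrist_force: [-4.8, -2.0, -1.9]
opening: 0.0509
grasp_force: 5.9
Tz [-0.49  1.09  0.36] q6 152.7
```

Both fingers are sharing the load here, so I'll go on to about 0.44 N m.

```bash
J='python3 t.py'
python3 -m jog '[[[0,0,0,-0.7,0.6],[0,0,0,-0.7,0.6]]]'; $J
python3 -m jog '[[[0,0,0,-0.4,0.6],[0,0,0,0,0.6]]]'; $J
```

```text
time: 42.8
ee_pos: [0.6182, -0.15, 0.1606]
tcp_rot: [179.9, 0.1, 6.7]
wrist_force: [-6.5, -2.5, -1.9]
opening: 0.051
grasp_force: 6.9
Tz [-0.48  1.25  0.46] q6 159.7
time: 43.0
ee_pos: [0.6182, -0.15, 0.1606]
tcp_rot: [179.9, 0.1, 4.8]
wrist_force: [-6.0, -2.3, -1.7]
opening: 0.0509
grasp_force: 4.9
Tz [-0.46  1.15  0.34] q6 161.6
```

```bash
J='python3 t.py'
python3 -m jog '[[[0,0,0,-0.4,0.6],[0,0,0,-0.2,0.6]]]'; $J
python3 -m jog '[[[0,0,0,1,0.6],[0,0,0,1,0.6],[0,0,0.3,0.5,0.6],[0,0,0.4,0,0.6],[0,0,0.6,0,0.6],[0,0,0.8,0,0.6],[0,0,0.8,0,0.6],[0,0,0.5,0,0.6]]]'
python3 -m jog '[[[-0.3,0.1,0.2,0,0.6],[-0.6,0.2,0,0,0.6],[-0.7,0.2,0,0,0.6],[-0.7,0.2,0,0,0.6],[-0.7,0.2,0,0,0.6],[-0.4,0.1,0,0,0.6],[0,0,0,0,0.6],[0,0,0,0,0.6]]]'
python3 -c "
from workcell import camera;import cv2
cv2.imwrite('pics/s4.png',cv2.resize(camera('scene')[195:355,60:460],(800,320)))
cv2.imwrite('pics/d4.png',camera('side'))"
```

```text
time: 43.2
ee_pos: [0.6182, -0.1499, 0.1606]
tcp_rot: [179.9, 0.1, 1.8]
wrist_force: [-5.4, -2.2, -0.9]
opening: 0.0508
grasp_force: 7.6
Tz [-0.48  1.23  0.46] q6 164.6
time: 44.0
ee_pos: [0.6187, -0.1494, 0.3345]
tcp_rot: [179.9, -0.3, 14.3]
wrist_force: [0.7, -0.5, 0.3]
opening: 0.0511
grasp_force: 0.0
time: 44.8
ee_pos: [0.4491, -0.0994, 0.3411]
tcp_rot: [179.9, -0.2, 14.4]
wrist_force: [-0.1, 1.0, 0.2]
opening: 0.0511
grasp_force: 0.0
```

View pics/s4.png

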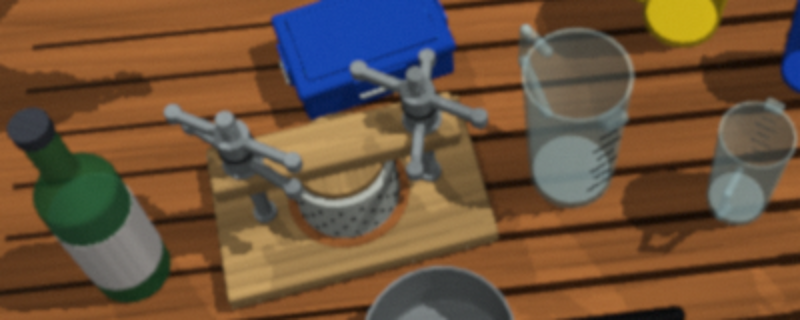

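Run:
```python
from h import *
S=lambda u,v:(60+u/2,195+v/2)
for n,a,b in(("L",(359,68),(482,118)),("R",(173,112),(293,161))):
    d=(plane("scene",*S(*b),.18)-plane("scene",*S(*a),.18))[:2];an=np.degrees(np.arctan2(d[1],d[0]));print(n,np.hypot(*d),an,"turn",98.2-an)
```

```text
L 0.12750944404504067 57.78075792908639 turn 40.41924207091361
R 0.12503564550738636 59.084433037236025 turn 39.11556696276398
```

The final view shows both upper arms at about +0.7 rad, past the 0.5 that counts as firm. The lower arms, bottle, jug, pan and lunchbox are all where they were, and the gripper is clear.

```bash
python3 -c "
from workcell import ticket;print(ticket.job_done())"
```

```text
the job is handed in; nothing more can be done
None
```

I ran both upper nuts down and locked them against the lower nuts (about 0.45 N m, roughly 10 N at mid-arm; final turn about 0.7 rad each). In the last pictures the lower nuts, bottle, jug, pan and lunchbox showed no movement; I handed the job in at about 45 s of the 67 s allowed, and no verdict came back.

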